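Hover the reference lens over the lens-meter stop

TASK

First turn the detented turret of the lens-measuring station (it has a red pin for turning) one click, counter-clockwise seen from above, so that the green stop comes to the pointer. Then pick up the blue reference-lens carrier from its tray, bring it over without bumping the black screen or the station, and finish while holding it: hovering level and centred over the green stop, its handle bar in line with the pointer's yellow line, with about one centimetre of air below it. Leave the orange spare carrier, the drop bottle and the spectacle case where they are.

Things in the scene. Friction and masses are not known exactly. Their poses are not given: they have to be found in the camera images.
- station: Fixed lens-measuring station: white, 250 x 230 mm, flat top at 46 mm, round turret on it. Origin: centre of the underside, below the turret's axis. Its -x axis points from that axis to the measuring point and the black pointer block (34 x 12 mm, top at 61 mm, 105 mm from the axis, yellow line along x). Display housing (140 x 22 mm, top at 80 mm) along its +y edge. Yaw varies.
- turret (a joint): Angle of the turret (rad) about the station's axis, + counter-clockwise from above. Disc 170 mm across, top at 60 mm, three conical stops 60 degrees apart at 52 mm radius, 14 mm high, 34 mm wide at the foot: green, white, black. Sprung clicks at -1.047, 0, +1.047; hard stops 0.12 beyond. Starts near 0 (white at pointer); green is at the pointer at 1.047. About 3 N at the pin; past half way it snaps on.
- turret_pin (a point): Centre of the top of the red upright pin on the turret, 16 mm diameter, 46 mm tall above the disc, top 106 mm above the table, 70 mm from the turret's axis. It turns with the turret.
- green_stop (a point): Centre of the top face of the green conical stop, 74 mm above the table (24 mm top diameter), 52 mm from the turret's axis. It turns with the turret.
- measuring_point (a point): Fixed point of the station where the green stop's top centre must be: 52 mm from the turret's axis towards the pointer, 74 mm above the table.
- carrier: Blue reference-lens carrier, loose, about 80 g, on the tray: ring of 52 mm diameter and 8 mm height with a clear lens, two thin posts, and across them a blue handle bar along its x axis, 56 mm long, 10 mm thick (y), from 40 to 54 mm above the underside, free air below it. Origin: centre of the ring's underside; z up.
- spare: Orange spare carrier of the same shape, on the same tray, about 110 mm from the blue one; which stands nearer varies. Leave alone.
- tray: Fixed flat black rubber pad, 250 (x) x 130 (y) x 12 mm, under the two carriers. Origin: centre of its underside.
- screen: Fixed upright black light screen between tray and station, 240 mm long (its x), 12 mm thick (its y), 120 mm high, on a 45 mm wide foot. Origin: centre of its underside.
- drops: Small loose upright bottle, 32 mm diameter, 75 mm tall, beyond the far end of the screen. Origin: centre of its underside. Leave alone.
- case: Loose green spectacle case, 60 (x) x 155 (y) x 40 mm, on the far side of the tray from the screen. Origin: centre of its underside. Leave alone.
Not all that is in view belongs to the job. Of the things that look like the carrier, the smaller one is meant.

How it is judged:
On the way, in this order (a step that is already met when the one before it is completed fails the run):
1. the turret has clicked round so that the green stop is at the measuring point, the blue carrier still on its tray (horizontal distance between green_stop and measuring_point below 0.006 m and velocity of joint turret between -0.1 and 0.1 rad/s and height (world z) of carrier below 0.03 m), for 0.2 s.
2. the blue carrier is lifted clear of the tray (height (world z) of carrier above 0.05 m), for 0.2 s.
At the end, for the whole second after the job is handed in: Green stop within 6 mm of the measuring point; blue carrier at rest in the fingers, underside 3 to 20 mm above the green stop, centred within 6 mm, level within 0.1 rad, handle bar within 0.14 rad of the pointer line (either way round), touching neither station nor screen (horizontal distance between green_stop and measuring_point below 0.006 m and horizontal distance between carrier and green_stop below 0.006 m and z of carrier in the frame of green_stop between 0.003 and 0.02 m and angle between carrier's own z axis and vertical below 0.1 rad and angle between the x axis of carrier and the x axis of station, either way round below 0.14 rad and linear speed of carrier below 0.02 m/s and contact force between carrier and the fingers above 0.5 N and contact force between carrier and station below 0.1 N and contact force between carrier and screen below 0.1 N); the arm keeps its last pose, push and grip.
It fails at once if the blue carrier bumps the screen (contact force between carrier and screen above 0.5 N).
It fails at once if the blue carrier touches the station or its turret (contact force between carrier and station above 0.5 N).
It fails at once if the orange spare carrier is disturbed (distance of spare from where it was at the start of the episode above 0.02 m).
It fails at once if the drop bottle is disturbed (distance of drops from where it was at the start of the episode above 0.02 m).
It fails at once if the spectacle case is disturbed (distance of case from where it was at the start of the episode above 0.02 m).
It also fails if it takes over 69 s, if anything falls off the work surface, if the arm or the gripper's body presses on something with over 40 N, if the wrist force passes 120 N, or if a joint passes its speed limit or range.

ROBOT

A 7-joint arm with a two-finger parallel gripper is mounted at the origin on the work surface. World frame = base frame: x ahead of the robot, y to its left, z up, the work surface at z = 0. Lengths are in m, angles in rad, forces in N, time in s.
With the tool pointing down it reaches from about 0.4 to 0.85 m from the base axis. Payload 10.4 kg.
Tool frame: the origin (TCP) lies at the centre of the arm's flange, where the gripper is bolted on; the fingertips stand 173 mm ahead of it and the grasp point (between the pads) lies 155 mm ahead of it; y points along the fingers, z is the direction in which the jaws open and shut, and the axes are right-handed (so a half turn about y gives the same grasp; the last joint's range is limited). The gripper opens to 85 mm and grips with 20 to 120 N. Pads are 22 mm wide; open, the fingers measure 114 mm over their backs; the gripper's body (76 mm by 85 mm) begins 54 mm behind the grasp point. The pads swing forward as they close: fully open they stand 13 mm farther back than shut.
Start: joints at [1.12, 0.332, -0.065, 1.46, 0.022, 1.35, -0.088], TCP at [0.259, -0.569, 0.405] pointing down, gripper open.
Joint ranges: [-2.6, 2.6], [-0.5, 2.12], [-1.47, 1.34], [0.16, 2.42], [-1.27, 4.41], [0.06, 2.06], [-2.6, 2.6]. Speed limits (rad/s): [2.22, 2.22, 2.79, 2.79, 3.14, 3.14, 3.14].

INTERFACE

Orientations are given as a rotation vector (axis times angle).
In Python, from plant import r gives the robot as it stands. The module is installed in compiled form; this text tells all that it offers.
- The arm moves only by the tool move_arm, never from a script. Its argument "deltas" is one flat list of numbers, 5 for each row, row after row: the shift along the tool's x, y, z in m, then the turn about the tool's y in rad, then the finger opening in m, from 0 to 0.0854. In form: [dx, dy, dz, yaw, jaw, dx, dy, dz, yaw, jaw, ...]. A call has 1 to 5 rows; each row is the pose to reach, as a shift and turn from the pose commanded when the call began, along the tool's axes at that moment; what a row does not reach only later rows make up. A row lasts 1/10 s, in which the tool goes at most 50 mm and 8.59 degrees, less where a joint would pass 70% of its speed; a pose out of reach is approached as far as the arm can. A call with a gripper value outside its range is refused whole. The fingers move at their own pace and stop on an object; "newtons" is the grip in N (left out, the last holds). Time passes only in rows, so rows that repeat a pose let the fingers close. It gives the time, the measured TCP pose, the force and the opening at its end, in the units of the state.
- r.get_state(): the state, without advancing time (a new reading comes with each control period).
- r.camera(name): name is "scene" or "side" or "wrist"; returns a dict with "image" (480x640x3 uint8, blue, green, red), "fx", "fy", "cx", "cy" (pixels), "eye" and "orientation" of the camera in the world; the wrist camera has in their place "mount" (4x4, takes a point from camera to tool coordinates, whose origin is the TCP and whose axes are the tool frame's). Camera axes: x right, y down, z forward; pixel columns grow to the right and rows downward; lengths in m; the calibration is good to about 2 mm. A picture is of the moment at which its call begins: read the wrist's pose just before it. There is no depth.
- r.finish_job(): hands the job in, once; it reports no verdict.
The state is a dict: "time_s": time; "qpos": joint angles; "dq": joint speeds; "effort": joint torques, N m; "tcp_pos": TCP position; "eef_rot": TCP orientation; "ft_force": force on the tool from outside, world axes, zero at the start; "torque": the same for the moment, N m; "grip_width": finger opening in m.
Only numpy, scipy, OpenCV 4.12 (cv2) and the standard library are available. Lean on these libraries where they do the work, as an engineer would, in place of code of your own. Each camera call takes 0.05 s, during which the arm holds its last target.

## Working session

There is one attempt and no reset: what is moved stays moved. The work goes in short steps, Python scripts to look and compute and a tool call to move; the robot and the scene stay as the last step left them, time stands still between calls to the robot, and variables do not carry over. Pictures are saved under pics/ and viewed, and the job is handed in when it is done.

Besides the shell and the picture viewer there is one more tool, called by a JSON object that holds its "op" and its "data". move_arm: Moves the arm, as the interface text tells. Its arguments: {"type":"object","properties":{"deltas":{"type":"array","items":{"type":"number"}},"newtons":{"type":"number"}},"required":["deltas"]}

```bash
mkdir -p pics; ls
python3 - <<'E'
from plant import r
import cv2,json
s=r.get_state();print(s)
for n in("scene","side","wrist"):
    c=r.camera(n);cv2.imwrite(f"pics/{n}0.png",c["image"]);print(n,{k:v for k,v in c.items() if k!="image"})
E
```

```text
pics
{'time_s': 0.0, 'qpos': array([ 1.12041781,  0.33286604, -0.06472193,  1.46100001,  0.02158919,
        1.3498675 , -0.08851092]), 'dq': array([-0.00017269,  0.00086699, -0.00047145,  0.00185072, -0.00062938,
       -0.00164496,  0.00161318]), 'effort': array([-1.17425574e-03, -6.25456309e+01,  4.86555090e-02, -3.91608524e+01,
        1.62367366e-02,  9.89426044e-03, -2.93337041e-05]), 'tcp_pos': array([ 0.25924056, -0.5685443 ,  0.40389141]), 'eef_rot': array([-0.43160514,  1.98664067, -1.98379412]), 'ft_force': array([-0.37664299, -0.71156746, -0.61918143]), 'torque': array([-0.00324437, -0.00389961, -0.03258399]), 'grip_width': 0.08543302689418882}
scene {'fx': 583.1565092390073, 'fy': 583.1565092390073, 'cx': 320.282460507948, 'cy': 235.35675848997542, 'eye': array([ 1.12377625, -0.72991304,  0.8007287 ]), 'orientation': array([-2.1615636 , -0.78023622,  0.34880559])}
side {'fx': 451.3628919387226, 'fy': 451.3628919387226, 'cx': 311.8156265831301, 'cy': 236.89568174427905, 'eye': array([0.29103287, 0.63600875, 0.84682603]), 'orientation': array([-0.52553371,  2.71150095, -1.12620018])}
wrist {'fx': 385.0832804932441, 'fy': 385.0832804932441, 'cx': 317.7118840247307, 'cy': 241.95348006081073, 'mount': array([[-7.90130707e-04,  9.64714429e-01,  2.63297258e-01,
        -6.70266972e-02],
       [-3.48977266e-04, -2.63297590e-01,  9.64714599e-01,
         3.03435029e-02],
       [ 9.99999627e-01,  6.70365871e-04,  5.44702915e-04,
        -2.98144898e-04],
       [ 0.00000000e+00,  0.00000000e+00,  0.00000000e+00,
         1.00000000e+00]])}
```

View pics/scene0.png

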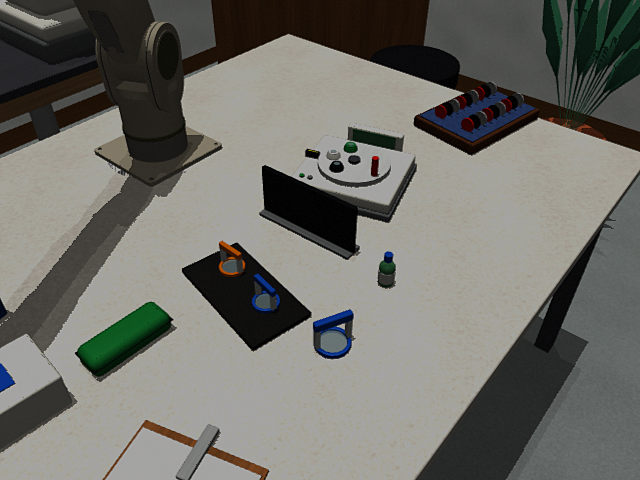

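View pics/side0.png

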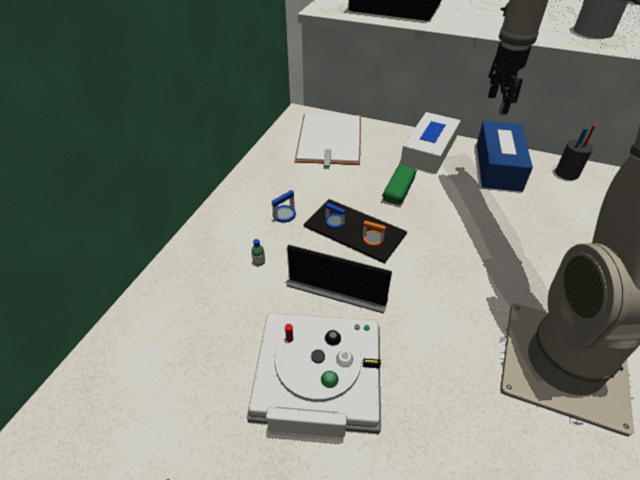

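View pics/wrist0.png

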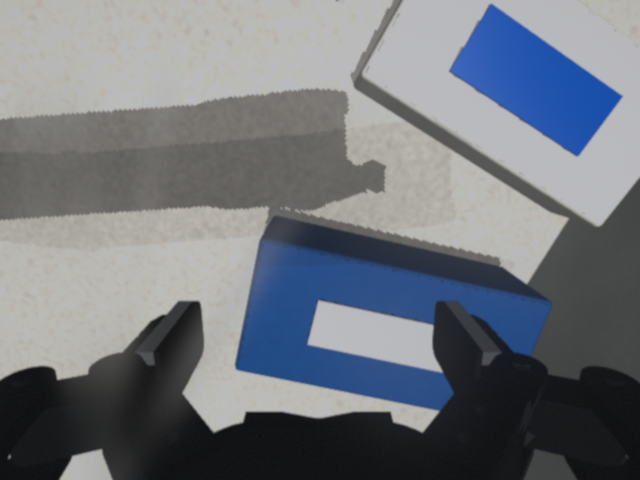

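The scene picture shows these candidates for the carrier:
- a small blue one on the tray at scene (265,295), side (335,216)
- a larger blue one off the tray at scene (333,335), side (284,208)
- the orange spare at scene (232,260)

By the description I choose the small blue one on the tray. Next, a close crop to check it.

```bash
cat > h.py <<'E'
import numpy as np,cv2
from scipy.spatial.transform import Rotation as R
from plant import r
CAM={}
def cam(n):
    s=r.get_state();c=r.camera(n)
    if n=="wrist":
        M=np.eye(4);M[:3,:3]=R.from_rotvec(s["eef_rot"]).as_matrix();M[:3,3]=s["tcp_pos"]
        T=M@c["mount"];c["E"]=T[:3,3];c["R"]=T[:3,:3]
    else:
        c["E"]=np.array(c["eye"]);c["R"]=R.from_rotvec(c["orientation"]).as_matrix()
    return c
def ray(c,u,v):
    d=c["R"]@np.array([(u-c["cx"])/c["fx"],(v-c["cy"])/c["fy"],1]);return c["E"],d/np.linalg.norm(d)
def onz(c,u,v,z):
    e,d=ray(c,u,v);return e+d*(z-e[2])/d[2]
def tri(obs):
    A=np.zeros((3,3));b=np.zeros(3)
    for c,u,v in obs:
        e,d=ray(c,u,v);P=np.eye(3)-np.outer(d,d);A+=P;b+=P@e
    x=np.linalg.solve(A,b);return x,[np.linalg.norm((np.eye(3)-np.outer(ray(c,u,v)[1],ray(c,u,v)[1]))@(x-c["E"])) for c,u,v in obs]
def proj(c,p):
    q=c["R"].T@(np.asarray(p)-c["E"]);return np.array([c["fx"]*q[0]/q[2]+c["cx"],c["fy"]*q[1]/q[2]+c["cy"]])
def crop(img,x0,y0,w,h,k,name):
    cv2.imwrite("pics/"+name,cv2.resize(img[y0:y0+h,x0:x0+w],None,fx=k,fy=k,interpolation=cv2.INTER_CUBIC))
E
python3 - <<'E'
from h import *
a=cv2.imread("pics/scene0.png");b=cv2.imread("pics/side0.png")
crop(a,180,230,160,120,5,"s_tray.png");crop(a,270,115,160,120,5,"s_st.png")
crop(b,300,190,120,90,6,"d_tray.png");crop(b,240,305,150,135,4.4,"d_st.png")
E
```

```text
(no output)
```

View pics/s_tray.png

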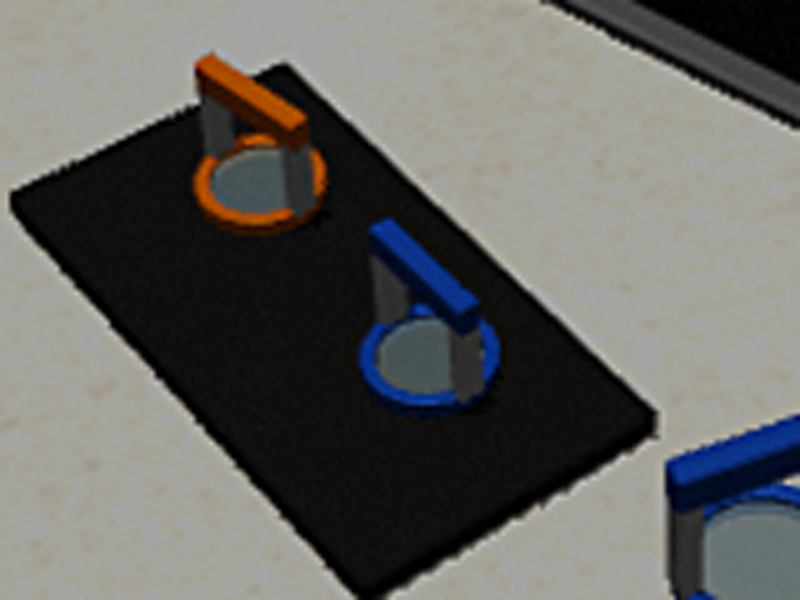

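View pics/d_tray.png

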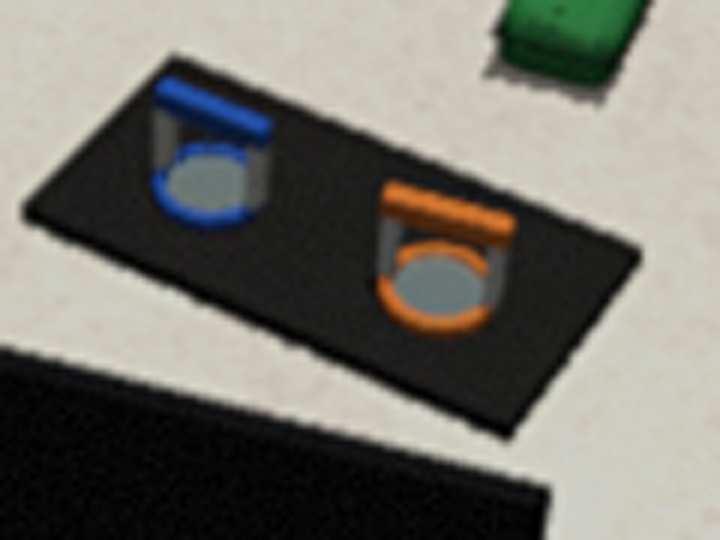

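View pics/s_st.png

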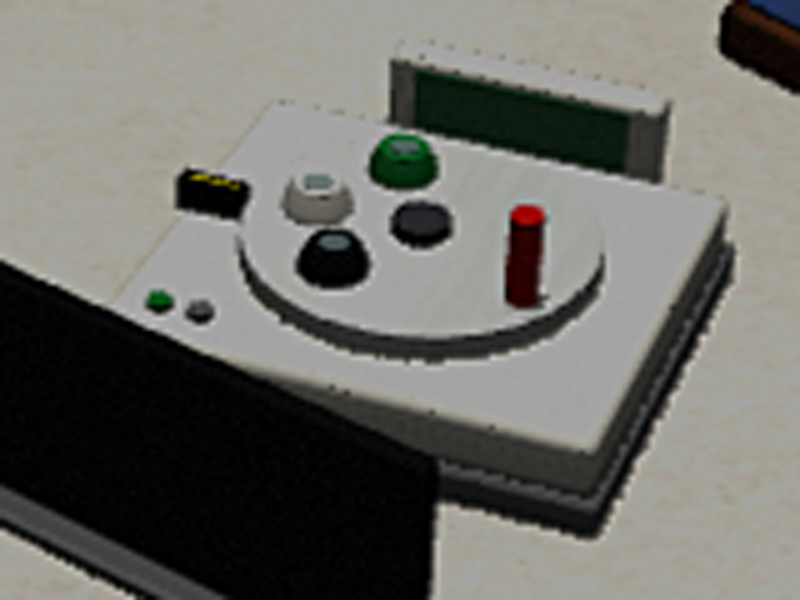

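View pics/d_st.png

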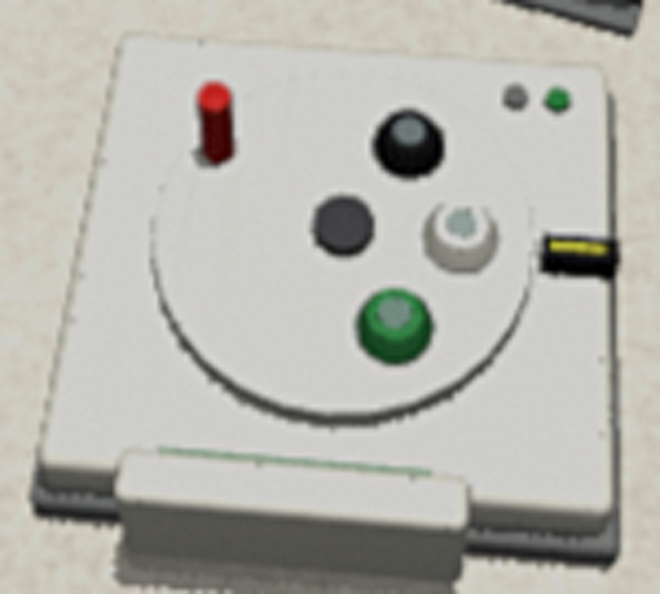

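The crops confirm the choice: the blue carrier on the tray has the same size as the orange one, and the lookalike off the tray is larger.

```bash
cat > m1.py <<'E'
from h import *
S=cam("scene");D=cam("side")
def s_st(u,v):return (270+(u+.5)/5-.5,115+(v+.5)/5-.5)
def d_st(u,v):return (240+(u+.5)/4.4-.5,305+(v+.5)/4.4-.5)
def s_tr(u,v):return (180+(u+.5)/5-.5,230+(v+.5)/5-.5)
def d_tr(u,v):return (300+(u+.5)/6-.5,190+(v+.5)/6-.5)
np.set_printoptions(precision=4,suppress=True)
for n,a,b,z in [("green",(403,146),(396,313),.074),("white",(318,182),(462,222),.074),("black",(334,243),(409,131),.074),("pin",(527,214),(214,97),.106),("hub",(421,222),(344,225),.062)]:
    print(n,onz(S,*s_st(*a),z),onz(D,*d_st(*b),z),tri([(S,*s_st(*a)),(D,*d_st(*b))]))
print("ptr",[onz(S,*s_st(*a),.061)[:2] for a in((193,178),(241,186))],[onz(D,*d_st(*a),.061)[:2] for a in((551,245),(606,251))])
for n,a,z in [("bluebarL",(378,228),.066),("bluebarR",(470,308),.066),("ring",(430,352),.02),("orL",(203,65),.066),("orR",(300,130),.066)]:
    print(n,onz(S,*s_tr(*a),z))
for n,a,z in [("bluebar",(165,87),.066),("bluebar",(264,124),.066),("ring",(208,183),.02),("or",(390,190),.066),("or",(508,222),.066),("orring",(438,286),.02)]:
    print(n,onz(D,*d_tr(*a),z))
print("screen top",onz(S,263,167,.12),onz(S,357,205,.12),onz(D,288,247,.12),onz(D,390,269,.12))
print("tray",[onz(S,*s_tr(*a),.012)[:2] for a in((12,195),(285,65),(655,415),(365,600))],[onz(D,*d_tr(*a),.012)[:2] for a in((175,55),(640,252),(510,430),(25,210))])
print("case",onz(S,125,337,.04),"drops",onz(S,388,256,.075),onz(D,257,241,.075))
E
python3 m1.py
```

```text
green [0.4253 0.242  0.074 ] [0.425  0.2444 0.074 ] (array([0.4248, 0.2436, 0.0729]), [np.float64(0.00046399843955474685), np.float64(0.00046399843955490536)])
white [0.4144 0.191  0.074 ] [0.4134 0.1933 0.074 ] (array([0.4134, 0.1925, 0.0728]), [np.float64(0.0001679106657433999), np.float64(0.00016791066574335396)])
black [0.4519 0.1554 0.074 ] [0.451  0.1584 0.074 ] (array([0.451 , 0.1573, 0.0726]), [np.float64(0.00039103261549702534), np.float64(0.00039103261549699835)])
pin [0.5318 0.1893 0.106 ] [0.5304 0.1937 0.106 ] (array([0.5306, 0.1922, 0.104 ]), [np.float64(0.000537255060382259), np.float64(0.0005372550603822216)])
hub [0.4607 0.21   0.062 ] [0.4633 0.2073 0.062 ] (array([0.4626, 0.208 , 0.0637]), [np.float64(0.0003894678693536838), np.float64(0.00038946786935370855)])
ptr [array([0.3543, 0.1719]), array([0.3762, 0.1812])] [array([0.3754, 0.1821]), array([0.3521, 0.1759])]
bluebarL [ 0.5592 -0.2167  0.066 ]
bluebarR [ 0.6119 -0.2248  0.066 ]
ring [ 0.5839 -0.219   0.02  ]
orL [ 0.4452 -0.1956  0.066 ]
orR [ 0.5002 -0.1978  0.066 ]
bluebar [ 0.6062 -0.2188  0.066 ]
bluebar [ 0.5573 -0.2114  0.066 ]
ring [ 0.5832 -0.2143  0.02  ]
or [ 0.4937 -0.1911  0.066 ]
or [ 0.442  -0.1903  0.066 ]
orring [ 0.468 -0.189  0.02 ]
screen top [ 0.3861 -0.0113  0.12  ] [0.6151 0.0104 0.12  ] [0.6134 0.0099 0.12  ] [ 0.3845 -0.0107  0.12  ]
tray [array([ 0.3953, -0.2576]), array([ 0.4211, -0.1346]), array([ 0.6622, -0.1842]), array([ 0.6409, -0.3116])] [array([ 0.6319, -0.3015]), array([ 0.3931, -0.2502]), array([ 0.4176, -0.1266]), array([ 0.6564, -0.1755])]
case [ 0.4765 -0.4437  0.04  ] drops [ 0.7185 -0.0286  0.075 ] [ 0.7112 -0.0197  0.075 ]
```

```bash
cat >> h.py <<'E'
def plan(p,jaw=None,cmd=None):
    """world TCP target p, jaw direction angle (mod pi) -> deltas in present tool frame"""
    s=r.get_state();M=R.from_rotvec(s["eef_rot"]).as_matrix();pos=s["tcp_pos"]
    d=M.T@(np.asarray(p)-pos);j=np.arctan2(M[1,2],M[0,2]);yaw=0
    if jaw is not None:
        yaw=-((jaw-j+np.pi/2)%np.pi-np.pi/2) # tool y down
    print("tcp",pos.round(4),"jaw",round(j,4),"tilt",M[:,1].round(4),"t",s["time_s"],"F",s["ft_force"].round(2),"w",round(s["grip_width"],4))
    print("delta",d.round(4),"yaw",round(yaw,4),"rows",np.linalg.norm(d)/.05,abs(yaw)/.15)
E
python3 -c "
from h import *
plan([.56,-.24,.405],np.pi/2-.15)"
```

```text
tcp [ 0.2593 -0.5686  0.4044] jaw -1.143 tilt [-3.e-04  6.e-04 -1.e+00] t 0.25 F [0.38 0.18 0.17] w 0.0854
delta [-0.41   -0.0005 -0.1743] yaw 0.5778 rows 8.90937012731896 3.8517042750376915
```

{"op": "move_arm", "data": {"deltas": [-0.04, 0, -0.02, 0.1, 0.085, -0.08, 0, -0.04, 0.2, 0.085, -0.125, 0, -0.055, 0.3, 0.085, -0.17, 0, -0.075, 0.4, 0.085, -0.215, 0, -0.092, 0.578, 0.085]}}

```text
time_s: 0.75
tcp_pos: [0.4157, -0.3962, 0.4049]
eef_rot: [-0.125, -2.162, 2.162]
ft_force: [1.1, -0.6, 0.7]
grip_width: 0.0851
```

```bash
python3 -c "
from h import *
plan([.56,-.22,.405],np.pi/2-.15)"
```

```text
tcp [ 0.4157 -0.3962  0.4049] jaw -1.6862 tilt [ 3.e-04 -0.e+00 -1.e+00] t 0.75 F [ 1.08 -0.62  0.72] w 0.0851
delta [-1.230e-01 -1.000e-04 -1.916e-01] yaw 0.0346 rows 4.553946329676437 0.2308097292999752
```

{"op": "move_arm", "data": {"deltas": [-0.025, 0, -0.04, 0, 0.085, -0.055, 0, -0.08, 0.02, 0.085, -0.08, 0, -0.12, 0.03, 0.085, -0.105, 0, -0.16, 0.03, 0.085, -0.123, 0, -0.19, 0.03, 0.085]}}

```text
time_s: 1.25
tcp_pos: [0.5595, -0.22, 0.4047]
eef_rot: [-0.15, -2.15, 2.149]
ft_force: [-0.0, -0.4, -0.1]
grip_width: 0.0852
```

{"op": "move_arm", "data": {"deltas": [0, 0, 0, 0, 0.085, 0, 0, 0, 0, 0.085]}}

```text
time_s: 1.45
tcp_pos: [0.5581, -0.2226, 0.4045]
eef_rot: [-0.15, -2.149, 2.149]
ft_force: [-0.2, 0.0, -0.5]
grip_width: 0.0847
```

```bash
python3 -c "
from h import *
plan([.56,-.22,.405],np.pi/2-.15)
c=cam('wrist');cv2.imwrite('pics/w1.png',c['image']);np.savez('w1.npz',E=c['E'],R=c['R'])"
```

```text
tcp [ 0.5581 -0.2226  0.4045] jaw -1.7108 tilt [-5.e-04  0.e+00 -1.e+00] t 1.45 F [-0.2   0.03 -0.47] w 0.0847
delta [-0.0015 -0.0005 -0.0028] yaw 0.0099 rows 0.06473414886583963 0.06633218185098026
```

View pics/w1.png

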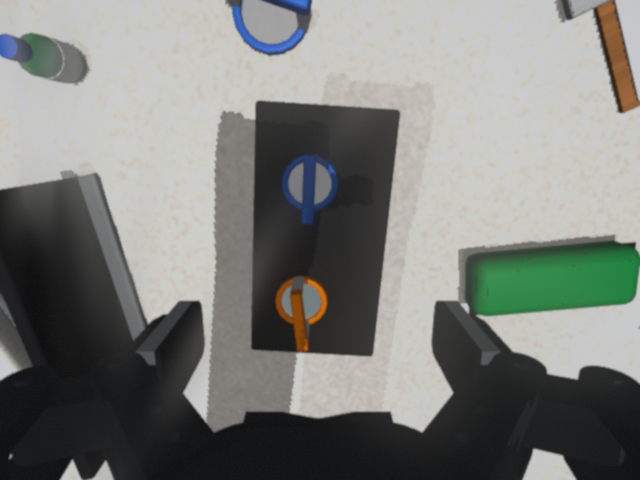

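The wrist picture shows the blue carrier at ring (310,183), with its bar from (309,156) to (307,222). The orange spare is at (302,300), the bottle at (40,55) and the case on the right. I'll measure the blue one in a crop.

```bash
python3 -c "
from h import *
a=cv2.imread('pics/w1.png');crop(a,265,140,90,95,6.3,'w1c.png')"
```

```text
(no output)
```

View pics/w1c.png

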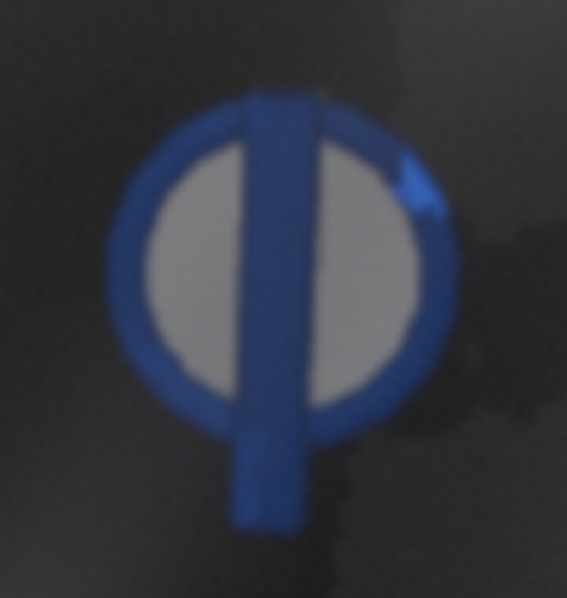

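```bash
python3 -c "
from h import *
c=r.camera('wrist');z=np.load('w1.npz');c['E']=z['E'];c['R']=z['R']
f=lambda u,v:(265+(u+.5)/6.3-.5,140+(v+.5)/6.3-.5)
a=onz(c,*f(284,95),.066);b=onz(c,*f(269,531),.066);g=onz(c,*f(283,268),.02)
print(a,b,np.linalg.norm(a-b),(a+b)/2,g,np.arctan2(*(a-b)[[1,0]]))
plan([.50,.12,.405],np.arctan2(.0675,.0158))"
```

```text
[ 0.6118334 -0.2234287  0.066    ] [ 0.55735849 -0.21351633  0.066     ] 0.055369402253645505 [ 0.58459595 -0.21847252  0.066     ] [ 0.5857287  -0.21854905  0.02      ] -0.17999272796079321
tcp [ 0.5572 -0.2245  0.4046] jaw -1.7144 tilt [-5.e-04 -7.e-04 -1.e+00] t 1.55 F [ 0.48 -0.79  0.04] w 0.0853
delta [ 0.1059 -0.0006 -0.3328] yaw 0.0864 rows 6.984688241850618 0.5756895764843861
```

{"op": "move_arm", "data": {"deltas": [0.016, 0, -0.045, 0.02, 0.085, 0.032, 0, -0.09, 0.04, 0.085, 0.047, 0, -0.135, 0.06, 0.085, 0.063, 0, -0.18, 0.08, 0.085, 0.078, 0, -0.225, 0.086, 0.085]}}

```text
time_s: 2.05
tcp_pos: [0.5115, 0.0107, 0.405]
eef_rot: [-0.245, -2.098, 2.1]
ft_force: [1.1, 0.2, 0.1]
grip_width: 0.0851
```

```bash
python3 -c "
from h import *
plan([.475,.20,.405],np.arctan2(.0675,.0158))"
```

```text
tcp [0.5115 0.0107 0.405 ] jaw -1.8023 tilt [ 6.e-04 -8.e-04 -1.e+00] t 2.05 F [1.05 0.17 0.1 ] w 0.0851
delta [ 0.079  -0.0002 -0.1759] yaw -0.0016 rows 3.8559758282853482 0.010480224890851986
```

{"op": "move_arm", "data": {"deltas": [0.02, 0, -0.045, 0, 0.05, 0.04, 0, -0.09, 0, 0.04, 0.06, 0, -0.13, 0, 0.035, 0.079, 0, -0.175, 0, 0.035, 0.079, 0, -0.175, 0, 0.035]}}

```text
time_s: 2.55
tcp_pos: [0.4729, 0.2041, 0.4053]
eef_rot: [-0.234, -2.107, 2.102]
ft_force: [0.2, -0.5, 0.4]
grip_width: 0.0349
```

{"op": "move_arm", "data": {"deltas": [0, 0, 0, 0, 0.035, 0, 0, 0, 0, 0.035, 0, 0, 0, 0, 0.035]}}

```text
time_s: 2.85
tcp_pos: [0.4756, 0.1971, 0.4046]
eef_rot: [-0.244, -2.099, 2.1]
ft_force: [-0.5, -0.6, -0.3]
grip_width: 0.0351
```

```bash
python3 -c "
from h import *
plan([.475,.20,.405],np.arctan2(.0675,.0158))
print(r.get_state()['dq'],r.get_state()['qpos'])
c=cam('wrist');cv2.imwrite('pics/w2.png',c['image']);np.savez('w2.npz',E=c['E'],R=c['R'])"
```

```text
tcp [0.4756 0.1971 0.4046] jaw -1.8017 tilt [ 2.e-04 -6.e-04 -1.e+00] t 2.85 F [-0.49 -0.56 -0.25] w 0.0351
delta [ 0.0013 -0.0004 -0.0027] yaw -0.001 rows 0.05966334280477072 0.006654442410045647
[-0.00417386  0.00127704 -0.0090796  -0.00088836 -0.00163523 -0.001061
 -0.0034842 ] [ 0.0669673   0.13302214 -0.59172359  1.7225197   0.07730274  1.30937487
 -2.34241231]
```

View pics/w2.png

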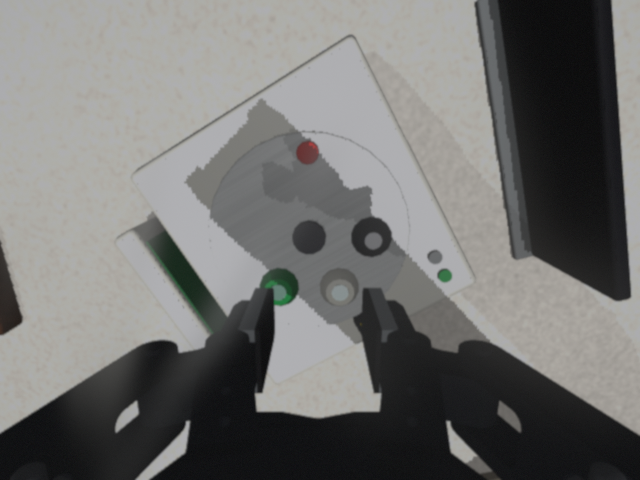

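The wrist picture shows the pin top at (307,152), black top (374,241), green top (278,292), white top (341,293) and hub (309,237).

```bash
python3 -c "
from h import *
a=cv2.imread('pics/w2.png');crop(a,255,130,140,180,3.3,'w2c.png')"
```

```text
(no output)
```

View pics/w2c.png

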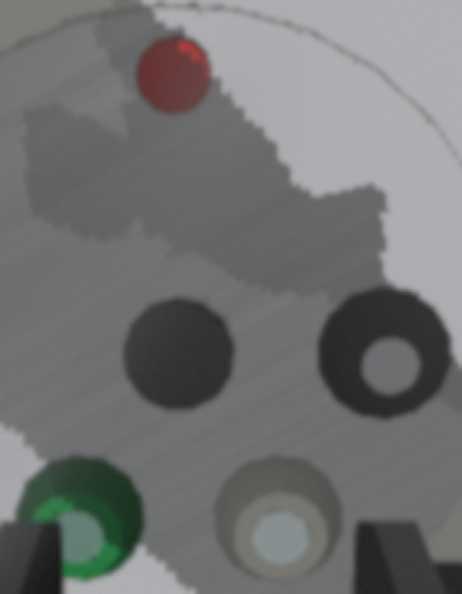

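```bash
python3 -c "
from h import *
c=r.camera('wrist');z=np.load('w2.npz');c['E']=z['E'];c['R']=z['R']
f=lambda u,v:(255+(u+.5)/3.3-.5,130+(v+.5)/3.3-.5)
P={}
for n,u,v,h in [('pin',173,76,.106),('green',81,537,.074),('white',279,537,.074),('black',390,366,.074),('hub',179,353,.062)]:
    P[n]=onz(c,*f(u,v),h);print(n,P[n])
h=P['hub']
for n in P:
    d=P[n]-h;print(n,np.hypot(*d[:2]),np.degrees(np.arctan2(d[1],d[0])))
plan([.5306,.192,.30],np.radians(76.8))"
```

```text
pin [0.53237068 0.19146368 0.106     ]
green [0.42575539 0.24215505 0.074     ]
white [0.41426851 0.19319266 0.074     ]
black [0.45200686 0.15712632 0.074     ]
hub [0.46404244 0.20760456 0.062     ]
pin 0.07020880791240369 -13.291081672908733
green 0.051571641961951034 137.9367038746758
white 0.05181840064609459 -163.85177717553006
black 0.05189323798467969 -103.41070800149899
hub 0.0 0.0
tcp [0.4754 0.1977 0.4047] jaw -1.8008 tilt [ 2.e-04 -4.e-04 -1.e+00] t 2.95 F [ 0.2  -0.12  0.55] w 0.0347
delta [-0.055   0.1047 -0.0071] yaw 0.0004 rows 2.3694444211516323 0.0025496452404934664
```

{"op": "move_arm", "data": {"deltas": [-0.03, 0.01, -0.003, 0, 0.045, -0.056, 0.04, -0.0065, 0, 0.045, -0.056, 0.08, -0.0065, 0, 0.045, -0.056, 0.12, -0.0065, 0, 0.045, -0.056, 0.12, -0.0065, 0, 0.045]}}

```text
time_s: 3.45
tcp_pos: [0.5296, 0.1909, 0.2796]
eef_rot: [-0.232, -2.093, 2.101]
ft_force: [-0.6, 0.8, -0.6]
grip_width: 0.0449
```

```bash
python3 -c "
from h import *
plan([.5318,.1917,.245],np.radians(76.8))
c=cam('wrist');cv2.imwrite('pics/w3.png',c['image'])"
```

```text
tcp [0.5296 0.1909 0.2796] jaw -1.7995 tilt [-0.0085 -0.0028 -1.    ] t 3.45 F [-0.6   0.8  -0.55] w 0.0449
delta [-0.0022  0.0346 -0.0014] yaw 0.0016 rows 0.694499900781701 0.010975847623875268
```

View pics/w3.png

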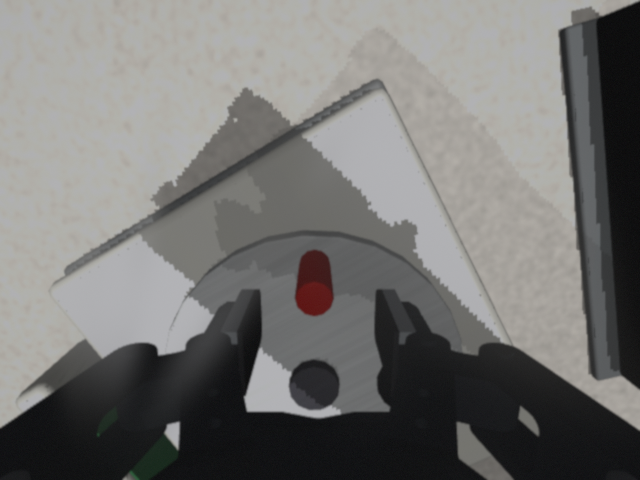

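{"op": "move_arm", "data": {"deltas": [-0.002, 0.034, -0.0015, 0, 0.04, -0.002, 0.034, -0.0015, 0, 0.03, -0.002, 0.034, -0.0015, 0, 0.028, -0.002, 0.034, -0.0015, 0, 0.028]}}

```text
time_s: 3.9
tcp_pos: [0.534, 0.1939, 0.2532]
eef_rot: [-0.244, -2.103, 2.101]
ft_force: [-0.4, -0.5, -0.9]
grip_width: 0.0279
```

```bash
python3 -c "
from h import *
plan([.5318,.1917,.245],np.radians(76.8))
for t in np.arange(.1,1.01,.1): print(round(t,2),round(.07*(1-np.cos(t)),4),round(-.07*np.sin(t),4))"
```

```text
tcp [0.534  0.1939 0.2532] jaw -1.7987 tilt [ 3.e-03  8.e-04 -1.e+00] t 3.9 F [-0.36 -0.48 -0.86] w 0.0279
delta [0.0016 0.0082 0.0026] yaw 0.0025 rows 0.1758038907021242 0.016543184741208233
0.1 0.0003 -0.007
0.2 0.0014 -0.0139
0.3 0.0031 -0.0207
0.4 0.0055 -0.0273
0.5 0.0086 -0.0336
0.6 0.0122 -0.0395
0.7 0.0165 -0.0451
0.8 0.0212 -0.0502
0.9 0.0265 -0.0548
1.0 0.0322 -0.0589
```

{"op": "move_arm", "data": {"deltas": [0, 0.004, -0.007, -0.1, 0.028, 0.001, 0.004, -0.014, -0.2, 0.028, 0.003, 0.004, -0.021, -0.3, 0.028, 0.005, 0.004, -0.027, -0.4, 0.028, 0.0085, 0.004, -0.0335, -0.5, 0.028]}}

```text
time_s: 4.4
tcp_pos: [0.5333, 0.2275, 0.2484]
eef_rot: [-0.285, 2.072, -2.075]
ft_force: [0.5, -3.0, -1.2]
grip_width: 0.0282
```

```bash
python3 -c "
from h import *
a=np.array([.4638,.2078])
for t in (-13.3+45,-13.3+56,-13.3+60):
  t=np.radians(t);plan([a[0]+.07*np.cos(t),a[1]+.07*np.sin(t),.249],t+np.pi/2)
c=cam('wrist');cv2.imwrite('pics/w4.png',c['image'])"
```

```text
tcp [0.5333 0.2275 0.2484] jaw -1.2957 tilt [ 0.0019 -0.0012 -1.    ] t 4.4 F [ 0.48 -2.97 -1.17] w 0.0282
delta [ 0.0049 -0.0006 -0.0191] yaw -0.2782 rows 0.3945487754532426 1.8545170022419852
tcp [0.5333 0.2275 0.2484] jaw -1.2957 tilt [ 0.0019 -0.0012 -1.    ] t 4.4 F [ 0.48 -2.97 -1.17] w 0.0282
delta [ 0.0098 -0.0006 -0.0316] yaw -0.4702 rows 0.6616619129007056 3.1344251203711577
tcp [0.5333 0.2275 0.2484] jaw -1.2957 tilt [ 0.0019 -0.0012 -1.    ] t 4.4 F [ 0.48 -2.97 -1.17] w 0.0282
delta [ 0.0122 -0.0006 -0.0359] yaw -0.54 rows 0.757608346812638 3.5998462542363128
```

View pics/w4.png

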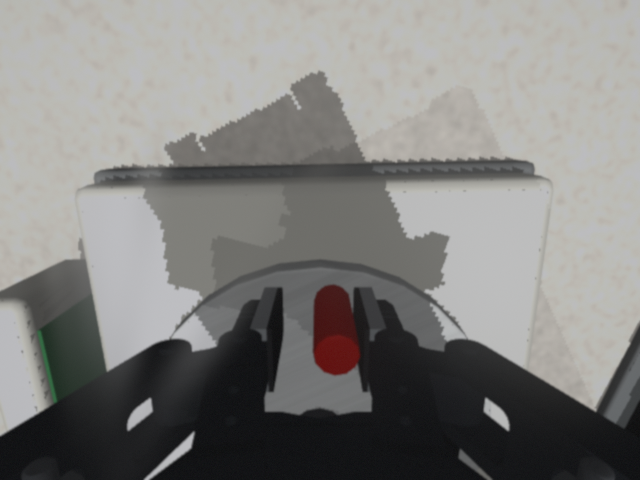

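The pin is between the pads and the trailing pad is pushing with 3 N, as expected. I'll carry on along the arc.

{"op": "move_arm", "data": {"deltas": [0.002, 0, -0.007, -0.1, 0.028, 0.003, 0, -0.013, -0.19, 0.028, 0.005, 0, -0.0195, -0.28, 0.028, 0.007, 0, -0.026, -0.38, 0.028, 0.01, 0, -0.0315, -0.47, 0.028]}}

```text
time_s: 4.95
tcp_pos: [0.5147, 0.2563, 0.2483]
eef_rot: [-0.695, 1.786, -1.786]
ft_force: [0.5, -0.1, -0.1]
grip_width: 0.0276
```

{"op": "move_arm", "data": {"deltas": [0, 0, 0, 0, 0.028, 0, 0, 0, 0, 0.028]}}

```text
time_s: 5.15
tcp_pos: [0.5149, 0.2557, 0.2477]
eef_rot: [-0.691, 1.79, -1.791]
ft_force: [0.7, -0.5, 0.4]
grip_width: 0.0279
```

```bash
python3 -c "
from h import *
a=np.array([.4638,.2078])
for t in (-13.3+60,):
  t=np.radians(t);plan([a[0]+.07*np.cos(t),a[1]+.07*np.sin(t),.249],t+np.pi/2)
c=cam('wrist');cv2.imwrite('pics/w5.png',c['image'])"
```

```text
tcp [0.5149 0.2557 0.2477] jaw -0.8324 tilt [ 1.4e-03  2.0e-04 -1.0e+00] t 5.15 F [ 0.71 -0.52  0.43] w 0.0279
delta [ 0.0002 -0.0013 -0.0043] yaw -0.0767 rows 0.09081283479181967 0.5110611553439289
```

View pics/w5.png

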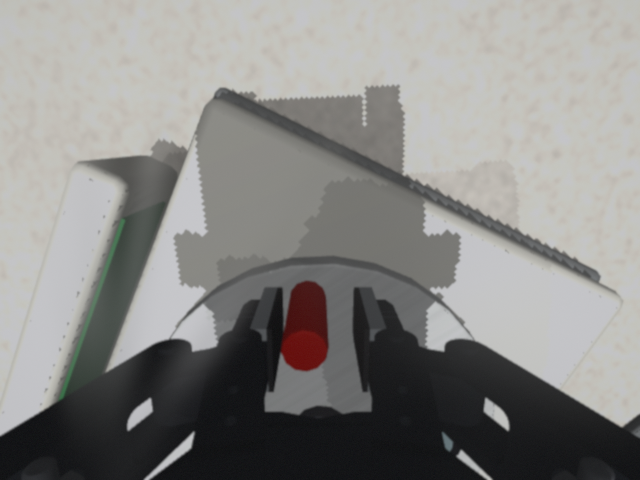

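The turret snapped on: the pin now lies towards the leading (left) pad, with no force. I'll centre on the pin, open and rise.

{"op": "move_arm", "data": {"deltas": [0, 0, -0.004, -0.07, 0.035, 0, 0, -0.004, -0.07, 0.045, 0, -0.03, -0.004, -0.07, 0.045, 0, -0.08, -0.004, -0.07, 0.05, 0, -0.13, -0.004, -0.07, 0.06]}}

```text
time_s: 5.7
tcp_pos: [0.5117, 0.2583, 0.3781]
eef_rot: [-0.748, 1.745, -1.745]
ft_force: [0.7, -0.6, -0.3]
grip_width: 0.0594
```

```bash
python3 -c "
from h import *
plan([.475,.2,.405],np.radians(-73.4))
c=cam('scene');crop(c['image'],270,115,160,120,5,'s2.png')
d=cam('side');crop(d['image'],240,305,150,135,4.4,'d2.png')
"
```

```text
tcp [0.5117 0.2583 0.3781] jaw -0.7622 tilt [-1.2e-03 -3.0e-04 -1.0e+00] t 5.7 F [ 0.7  -0.58 -0.26] w 0.0594
delta [ 0.0675 -0.0269  0.0137] yaw 0.5189 rows 1.4789524903868327 3.459403418250684
```

View pics/s2.png

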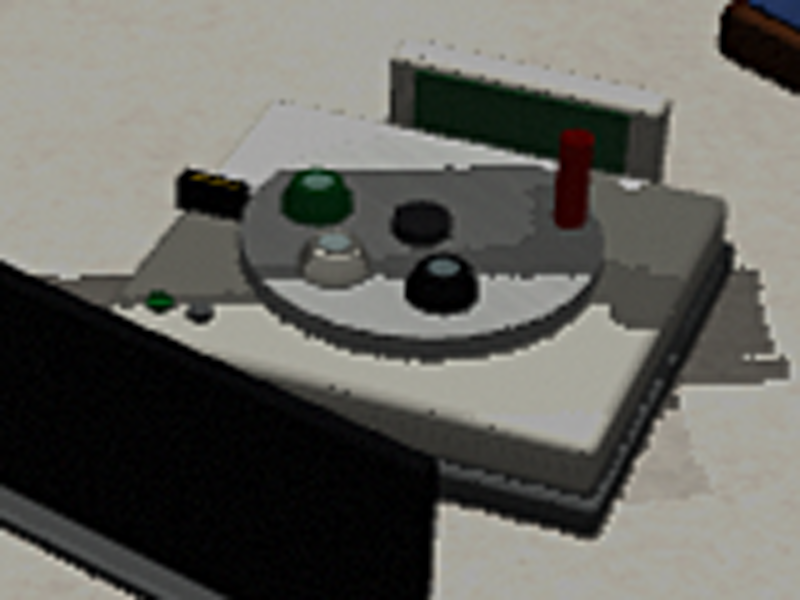

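Green is at the pointer, at the same pixel (317,181) where white was. Next, a wrist view from the final orientation.

{"op": "move_arm", "data": {"deltas": [0.02, -0.02, 0.004, 0.13, 0.085, 0.04, -0.027, 0.008, 0.26, 0.085, 0.055, -0.027, 0.012, 0.39, 0.085, 0.0675, -0.027, 0.0137, 0.519, 0.085, 0.0675, -0.027, 0.0137, 0.519, 0.085]}}

```text
time_s: 6.3
tcp_pos: [0.4751, 0.199, 0.4041]
eef_rot: [-0.297, 2.066, -2.069]
ft_force: [0.4, 0.4, 0.2]
grip_width: 0.0851
```

{"op": "move_arm", "data": {"deltas": [0, 0, 0, 0, 0.085, 0, 0, 0, 0, 0.085]}}

```text
time_s: 6.5
tcp_pos: [0.4755, 0.2009, 0.4038]
eef_rot: [-0.307, 2.063, -2.062]
ft_force: [-0.9, 0.2, 0.3]
grip_width: 0.0851
```

```bash
python3 -c "
from h import *
plan([.475,.2,.405],np.radians(-73.4))
c=cam('wrist');cv2.imwrite('pics/w6.png',c['image']);np.savez('w6.npz',E=c['E'],R=c['R'])"
```

```text
tcp [0.4755 0.2009 0.4038] jaw -1.2753 tilt [ 2.e-04  4.e-04 -1.e+00] t 6.5 F [-0.87  0.23  0.27] w 0.0851
delta [ 0.0007 -0.0012  0.0007] yaw 0.0058 rows 0.03188750840664989 0.03862489039926883
```

View pics/w6.png

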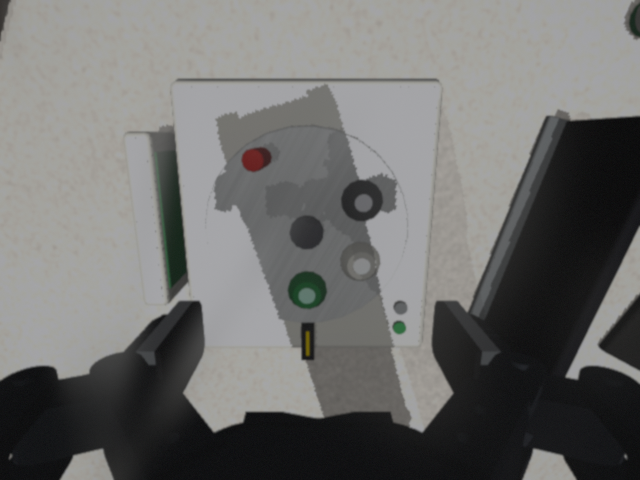

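```bash
python3 -c "
from h import *
a=cv2.imread('pics/w6.png');crop(a,235,200,140,165,3.6,'w6c.png')"
```

```text
(no output)
```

View pics/w6c.png

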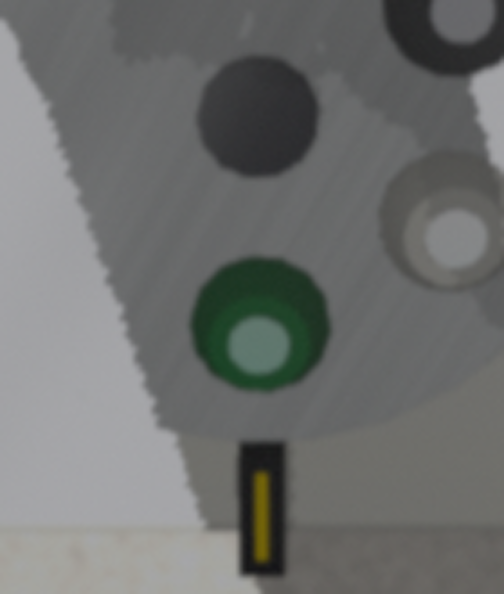

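```bash
python3 -c "
from h import *
c=r.camera('wrist');z=np.load('w6.npz');c['E']=z['E'];c['R']=z['R']
f=lambda u,v:(235+(u+.5)/3.6-.5,200+(v+.5)/3.6-.5)
P={}
for n,u,v,h in [('green',259,345,.074),('hub',258,116,.062),('p1',261,472,.061),('p2',262,563,.061),('ws',457,239,.074)]:
    P[n]=onz(c,*f(u,v),h);print(n,P[n])
for a in('green','p1','p2'):
    d=P['hub']-P[a];print(a,np.hypot(*d[:2]),np.arctan2(d[1],d[0]))
d=P['p1']-P['p2'];print(np.arctan2(d[1],d[0]))
plan([.585,-.2185,.405],-.175+np.pi/2)"
```

```text
green [0.41427265 0.19225097 0.074     ]
hub [0.46386428 0.20757088 0.062     ]
p1 [0.37628873 0.18082822 0.061     ]
p2 [0.35184798 0.17329394 0.061     ]
ws [0.4523739  0.15652542 0.074     ]
green 0.05190403525462608 0.29962109964338746
p1 0.09156772095380586 0.29637308869111634
p2 0.11714332763642389 0.29695188317444676
0.2990241226247985
tcp [0.4755 0.2009 0.4036] jaw -1.2757 tilt [-2.e-04  4.e-04 -1.e+00] t 6.6 F [-0.19 -0.65  0.63] w 0.0848
delta [ 0.0172 -0.0016  0.4331] yaw 0.4701 rows 8.668664729296905 3.1341391827537635
```

The green stop is at (0.4142, 0.1924), and the station yaw is 0.298. I'm going to the carrier.

{"op": "move_arm", "data": {"deltas": [0.002, 0, 0.045, 0.09, 0.085, 0.004, 0, 0.09, 0.19, 0.085, 0.006, 0, 0.135, 0.28, 0.085, 0.008, 0, 0.18, 0.38, 0.085, 0.01, 0, 0.225, 0.47, 0.085]}}

```text
time_s: 7.1
tcp_pos: [0.5312, -0.0194, 0.4037]
eef_rot: [-0.192, -2.128, 2.128]
ft_force: [0.9, 0.5, 0.4]
grip_width: 0.0847
```

```bash
python3 -c "
from h import *
plan([.575,-.2185,.36],-.175+np.pi/2)"
```

```text
tcp [ 0.5312 -0.0194  0.4037] jaw -1.7502 tilt [ 2.e-04  0.e+00 -1.e+00] t 7.1 F [0.9  0.52 0.42] w 0.0847
delta [-0.0786  0.0437  0.188 ] yaw -0.0044 rows 4.168862421694592 0.029362849259684985
```

{"op": "move_arm", "data": {"deltas": [-0.019, 0, 0.045, 0, 0.085, -0.038, 0, 0.09, 0, 0.085, -0.056, 0.02, 0.135, 0, 0.085, -0.0786, 0.0437, 0.188, 0, 0.085, -0.0786, 0.0437, 0.188, 0, 0.085]}}

```text
time_s: 7.6
tcp_pos: [0.5745, -0.2224, 0.3567]
eef_rot: [-0.19, -2.123, 2.125]
ft_force: [-1.0, 0.5, -0.4]
grip_width: 0.085
```

{"op": "move_arm", "data": {"deltas": [0, 0, 0, 0, 0.085, 0, 0, 0, 0, 0.085, 0, 0, 0, 0, 0.085]}}

```text
time_s: 7.9
tcp_pos: [0.5756, -0.2147, 0.3609]
eef_rot: [-0.187, -2.132, 2.131]
ft_force: [-0.3, 0.2, 0.7]
grip_width: 0.0848
```

```bash
python3 -c "
from h import *
plan([.575,-.2185,.36],-.175+np.pi/2)
c=cam('wrist');cv2.imwrite('pics/w7.png',c['image']);np.savez('w7.npz',E=c['E'],R=c['R'])"
```

```text
tcp [ 0.5756 -0.2147  0.3609] jaw -1.7444 tilt [ 1.3e-03  3.0e-04 -1.0e+00] t 7.9 F [-0.29  0.16  0.74] w 0.0848
delta [-0.      0.0009  0.0039] yaw 0.0014 rows 0.07949701309512477 0.009166018287138183
```

View pics/w7.png

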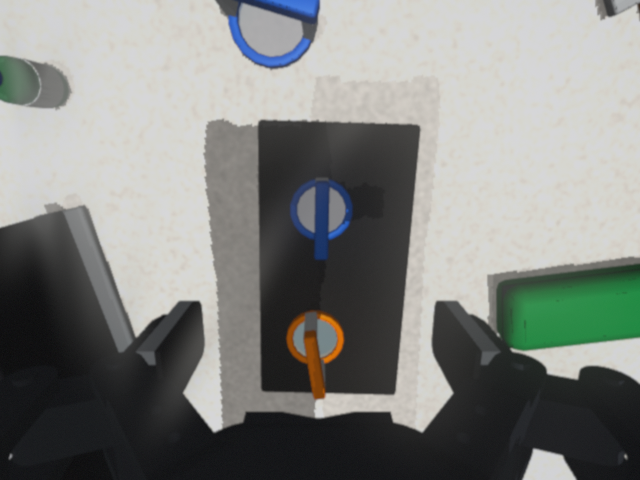

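```bash
python3 -c "
from h import *
a=cv2.imread('pics/w7.png');crop(a,280,165,85,105,5.7,'w7c.png')"
```

View pics/w7c.png

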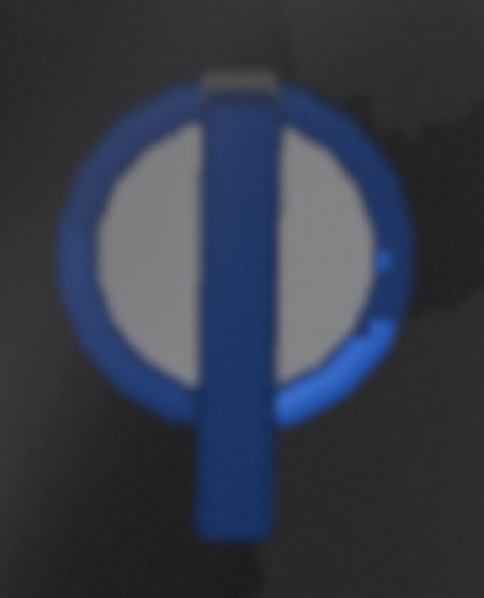

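```bash
python3 -c "
from h import *
c=r.camera('wrist');z=np.load('w7.npz');c['E']=z['E'];c['R']=z['R']
f=lambda u,v:(280+(u+.5)/5.7-.5,165+(v+.5)/5.7-.5)
a=onz(c,*f(241,101),.066);b=onz(c,*f(235,538),.066);g=onz(c,*f(235,252),.02)
print(a,b,np.linalg.norm(a-b),(a+b)/2,g,np.arctan2(*(a-b)[[1,0]]))
plan([.5847,-.2175,.22],-.175+np.pi/2)"
```

```text
[ 0.61190071 -0.22333672  0.066     ] [ 0.55788362 -0.21329425  0.066     ] 0.05494267691690972 [ 0.58489216 -0.21831548  0.066     ] [ 0.5856935  -0.21843335  0.02      ] -0.18381416674704856
tcp [ 0.5754 -0.2151  0.3609] jaw -1.7451 tilt [ 1.3e-03 -2.0e-04 -1.0e+00] t 8.0 F [-1.15 -0.39  0.66] w 0.0854
delta [-0.0094  0.1409  0.0007] yaw 0.0007 rows 2.8249986950250308 0.004889565084731373
```

{"op": "move_arm", "data": {"deltas": [-0.005, 0.04, 0.001, 0.005, 0.06, -0.01, 0.08, 0.002, 0.005, 0.05, -0.01, 0.11, 0.002, 0.005, 0.045, -0.01, 0.13, 0.002, 0.005, 0.04, -0.01, 0.13, 0.002, 0.005, 0.04]}}

```text
time_s: 8.5
tcp_pos: [0.5837, -0.2194, 0.2275]
eef_rot: [-0.188, -2.126, 2.124]
ft_force: [-0.3, 0.9, 0.1]
grip_width: 0.0401
```

{"op": "move_arm", "data": {"deltas": [0, 0, 0, 0, 0.04, 0, 0, 0, 0, 0.04]}}

```text
time_s: 8.7
tcp_pos: [0.5853, -0.2204, 0.2321]
eef_rot: [-0.196, -2.127, 2.129]
ft_force: [0.2, -0.1, 0.6]
grip_width: 0.0397
```

```bash
python3 -c "
from h import *
plan([.5852,-.2184,.214],-.18+np.pi/2)
c=cam('wrist');cv2.imwrite('pics/w8.png',c['image'])"
```

```text
tcp [ 0.5853 -0.2204  0.2321] jaw -1.7521 tilt [ 0.0028 -0.001  -1.    ] t 8.7 F [ 0.15 -0.08  0.6 ] w 0.0397
delta [ 0.0005  0.0181 -0.0019] yaw -0.0013 rows 0.36376566046324016 0.00847461129305079
```

View pics/w8.png

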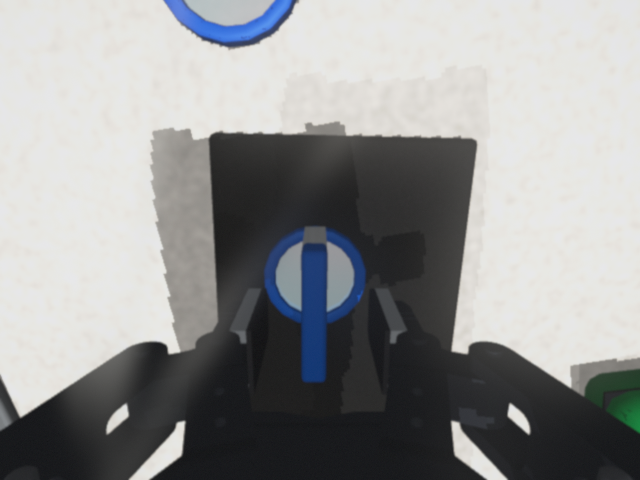

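The bar is centred between the pads, in line and level. I'll lower and close.

{"op": "move_arm", "data": {"deltas": [0, 0.009, -0.001, 0, 0.04, 0.0005, 0.018, -0.0015, 0, 0.04, 0.0005, 0.018, -0.0015, 0, 0.03, 0.0005, 0.018, -0.0015, 0, 0.02, 0.0005, 0.018, -0.0015, 0, 0.015], "newtons": 40}}

```text
time_s: 9.25
tcp_pos: [0.5845, -0.219, 0.2122]
eef_rot: [-0.194, -2.126, 2.126]
ft_force: [0.8, -0.0, 0.2]
grip_width: 0.015
```

{"op": "move_arm", "data": {"deltas": [0, 0, 0, 0, 0.008, 0, 0, 0, 0, 0.004, 0, 0, 0, 0, 0.004, 0, 0, 0, 0, 0.004]}}

```text
time_s: 9.65
tcp_pos: [0.5845, -0.219, 0.2122]
eef_rot: [-0.194, -2.126, 2.127]
ft_force: [-0.3, 0.4, 0.9]
grip_width: 0.0095
```

```bash
python3 -c "
from h import *
plan([.5852,-.2184,.214],-.18+np.pi/2)
c=cam('wrist');cv2.imwrite('pics/w9.png',c['image'])"
```

```text
tcp [ 0.5845 -0.219   0.2122] jaw -1.7525 tilt [ 4.e-04 -2.e-04 -1.e+00] t 9.65 F [-0.27  0.39  0.93] w 0.0095
delta [-0.0006 -0.0018 -0.0007] yaw -0.0017 rows 0.040017806767532194 0.011451294937015652
```

View pics/w9.png

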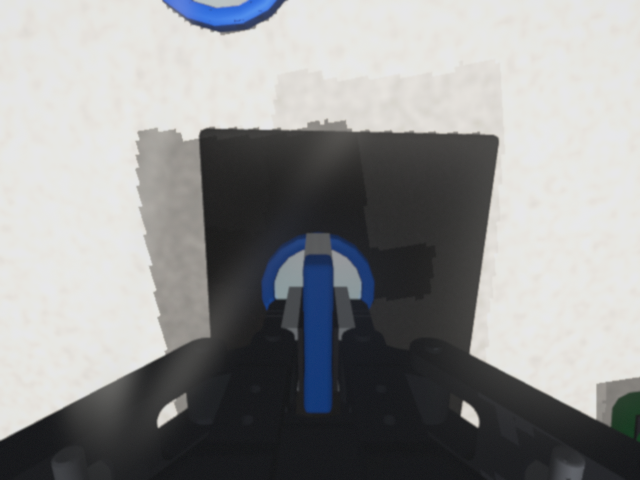

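The bar is held between the pads (9.5 mm opening). I'll lift.

{"op": "move_arm", "data": {"deltas": [0, -0.02, 0, 0, 0.004, 0, -0.05, 0, 0, 0.004, 0, -0.09, 0, 0, 0.004, 0, -0.135, 0, 0, 0.004, 0, -0.18, 0, 0, 0.004]}}

```text
time_s: 10.2
tcp_pos: [0.584, -0.2188, 0.3935]
eef_rot: [-0.193, -2.126, 2.126]
ft_force: [0.7, -0.3, -0.7]
grip_width: 0.0095
```

{"op": "move_arm", "data": {"deltas": [0, 0, 0, 0, 0.004, 0, 0, 0, 0, 0.004, 0, 0, 0, 0, 0.004]}}

```text
time_s: 10.5
tcp_pos: [0.584, -0.219, 0.3905]
eef_rot: [-0.191, -2.126, 2.125]
ft_force: [0.0, -0.1, -0.9]
grip_width: 0.0093
```

```bash
python3 -c "
from h import *
plan([.4142,.1924,.41],.298+np.pi/2)
c=cam('wrist');cv2.imwrite('pics/w10.png',c['image'])
c=cam('scene');cv2.imwrite('pics/s10.png',c['image'])"
```

```text
tcp [ 0.584  -0.219   0.3905] jaw -1.7526 tilt [-2.1e-03  6.0e-04 -1.0e+00] t 10.5 F [ 0.04 -0.08 -0.94] w 0.0093
delta [ 0.2414 -0.0189 -0.3739] yaw -0.4798 rows 8.909444644002512 3.1984370227230428
```

View pics/w10.png

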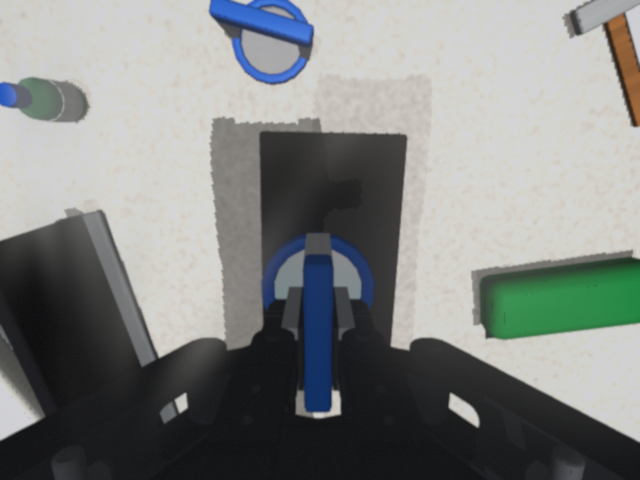

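View pics/s10.png

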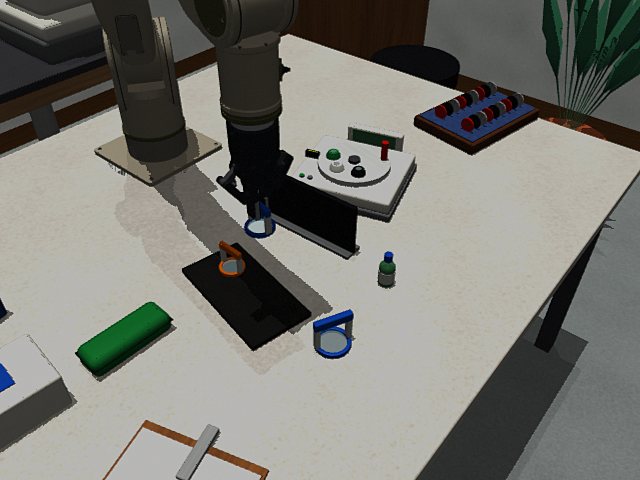

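The carrier is lifted, level and held, and the spare is undisturbed. I'll carry it across at this height (underside about 190 mm).

{"op": "move_arm", "data": {"deltas": [0.015, -0.005, -0.022, -0.03, 0.004, 0.036, -0.01, -0.056, -0.08, 0.004, 0.06, -0.015, -0.092, -0.13, 0.004, 0.084, -0.018, -0.13, -0.18, 0.004, 0.108, -0.018, -0.167, -0.23, 0.004]}}

```text
time_s: 11.1
tcp_pos: [0.5074, -0.0336, 0.4094]
eef_rot: [-0.056, 2.196, -2.196]
ft_force: [1.2, 1.2, 0.4]
grip_width: 0.0093
```

```bash
python3 -c "
from h import *
plan([.4142,.1924,.40],.298+np.pi/2)"
```

```text
tcp [ 0.5074 -0.0336  0.4094] jaw -1.5205 tilt [-9.e-04  1.e-04 -1.e+00] t 11.1 F [1.2  1.22 0.38] w 0.0093
delta [ 0.0817  0.0095 -0.2304] yaw -0.2477 rows 4.89347248859463 1.6511622589787223
```

{"op": "move_arm", "data": {"deltas": [0.014, 0, -0.04, -0.05, 0.004, 0.028, 0, -0.08, -0.1, 0.004, 0.043, 0, -0.12, -0.15, 0.004, 0.057, 0, -0.16, -0.2, 0.004, 0.068, 0.005, -0.19, -0.24, 0.004]}}

```text
time_s: 11.6
tcp_pos: [0.4299, 0.1537, 0.4047]
eef_rot: [-0.304, 2.064, -2.065]
ft_force: [0.4, -0.8, -0.8]
grip_width: 0.0096
```

```bash
python3 -c "
from h import *
plan([.4142,.1924,.34],.298+np.pi/2)"
```

```text
tcp [0.4299 0.1537 0.4047] jaw -1.2786 tilt [-1.e-04 -1.e-04 -1.e+00] t 11.6 F [ 0.42 -0.76 -0.8 ] w 0.0096
delta [ 0.0038  0.0647 -0.0416] yaw -0.0058 rows 1.5407047655401 0.038681252105827
```

{"op": "move_arm", "data": {"deltas": [0.002, 0, -0.02, -0.005, 0.004, 0.004, 0, -0.0415, -0.005, 0.004, 0.004, 0.025, -0.0415, -0.005, 0.004, 0.004, 0.05, -0.0415, -0.005, 0.004, 0.004, 0.065, -0.0415, -0.005, 0.004]}}

```text
time_s: 12.1
tcp_pos: [0.4149, 0.1896, 0.3375]
eef_rot: [-0.309, 2.064, -2.065]
ft_force: [-1.2, -0.2, 0.1]
grip_width: 0.0091
```

{"op": "move_arm", "data": {"deltas": [0, 0, 0, 0, 0.004, 0, 0, 0, 0, 0.004, 0, 0, 0, 0, 0.004]}}

```text
time_s: 12.4
tcp_pos: [0.4158, 0.1901, 0.3408]
eef_rot: [-0.304, 2.064, -2.063]
ft_force: [-0.2, 0.3, -0.5]
grip_width: 0.0095
```

```bash
python3 -c "
from h import *
plan([.4142,.1924,.284],.298+np.pi/2)
c=cam('wrist');cv2.imwrite('pics/w12.png',c['image'])
c=cam('scene');crop(c['image'],270,95,160,120,5,'s12.png')
d=cam('side');crop(d['image'],240,285,170,150,4,'d12.png')"
```

```text
tcp [0.4158 0.1901 0.3408] jaw -1.2776 tilt [ 9.e-04  3.e-04 -1.e+00] t 12.4 F [-0.2   0.34 -0.51] w 0.0095
delta [ 0.001   0.0568 -0.0027] yaw -0.0048 rows 1.1368081190166288 0.03201496888435666
```

View pics/w12.png

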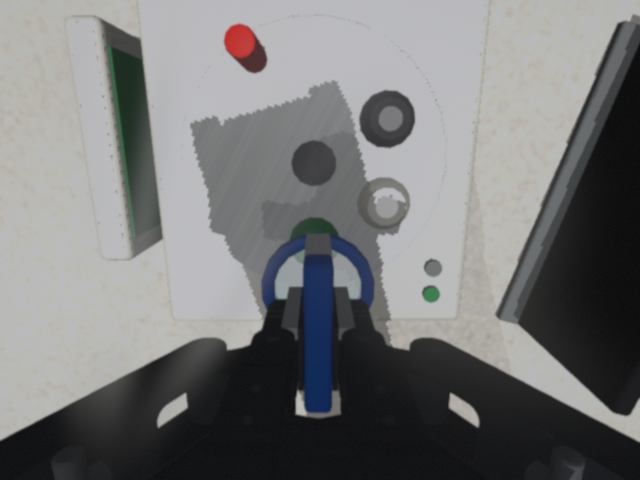

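View pics/s12.png

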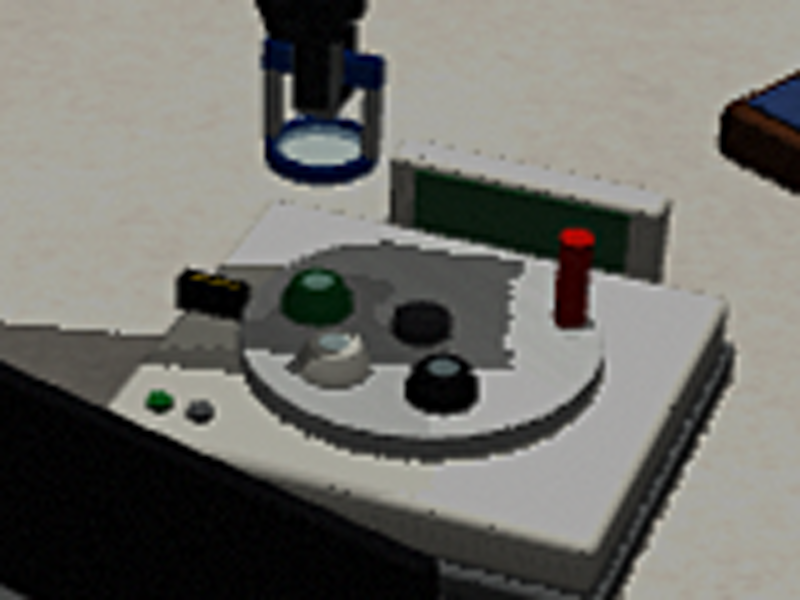

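View pics/d12.png

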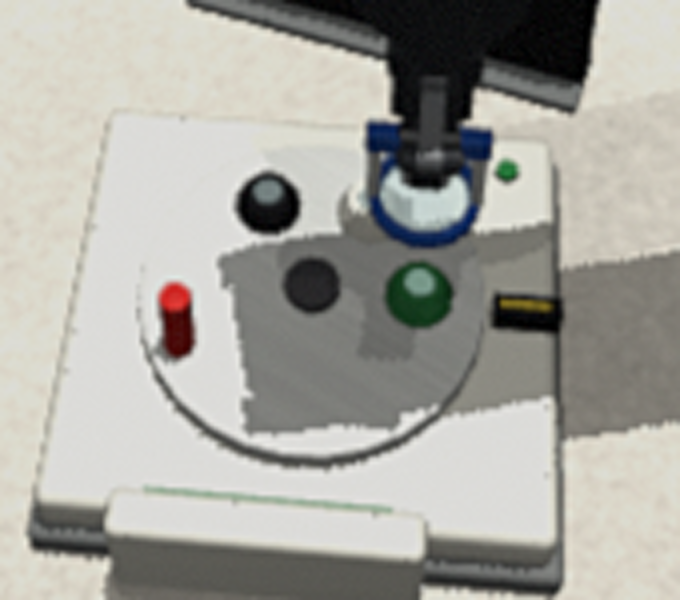

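The ring is centred over the green stop in both side-on views, and the bar is parallel to the pointer line. I'll lower partway and check.

{"op": "move_arm", "data": {"deltas": [0.001, 0.015, -0.0025, -0.005, 0.004, 0.001, 0.03, -0.0025, -0.005, 0.004, 0.001, 0.042, -0.0025, -0.005, 0.004, 0.001, 0.042, -0.0025, -0.005, 0.004, 0.001, 0.042, -0.0025, -0.005, 0.004]}}

```text
time_s: 13.05
tcp_pos: [0.4141, 0.1921, 0.2983]
eef_rot: [-0.31, 2.061, -2.061]
ft_force: [0.7, 0.2, -0.9]
grip_width: 0.0091
```

{"op": "move_arm", "data": {"deltas": [0, 0, 0, 0, 0.004, 0, 0, 0, 0, 0.004, 0, 0, 0, 0, 0.004]}}

```text
time_s: 13.35
tcp_pos: [0.4141, 0.1921, 0.2984]
eef_rot: [-0.309, 2.061, -2.061]
ft_force: [-0.4, 0.3, -0.3]
grip_width: 0.0095
```

```bash
python3 -c "
from h import *
plan([.4142,.1924,.285],.298+np.pi/2)
c=cam('wrist');cv2.imwrite('pics/w13.png',c['image']);crop(c['image'],240,200,160,220,2.7,'w13c.png')
c=cam('scene');crop(c['image'],300,115,80,60,10,'s13.png')
d=cam('side');crop(d['image'],300,305,90,70,8,'d13.png')"
```

```text
tcp [0.4141 0.1921 0.2984] jaw -1.2726 tilt [ 8.e-04  0.e+00 -1.e+00] t 13.35 F [-0.37  0.27 -0.33] w 0.0095
delta [-0.0002  0.0134 -0.0003] yaw 0.0002 rows 0.2686299815570509 0.0014216796610059628
```

View pics/w13c.png

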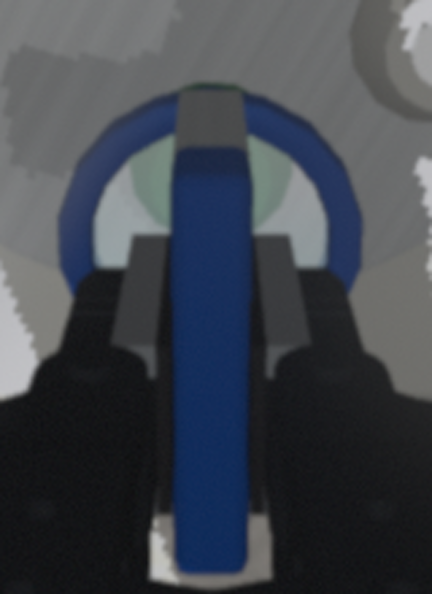

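View pics/s13.png

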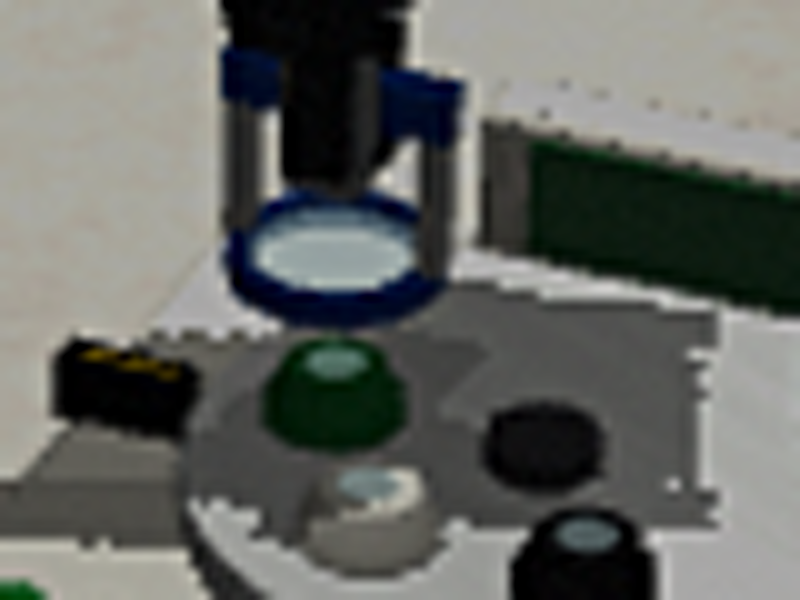

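View pics/d13.png

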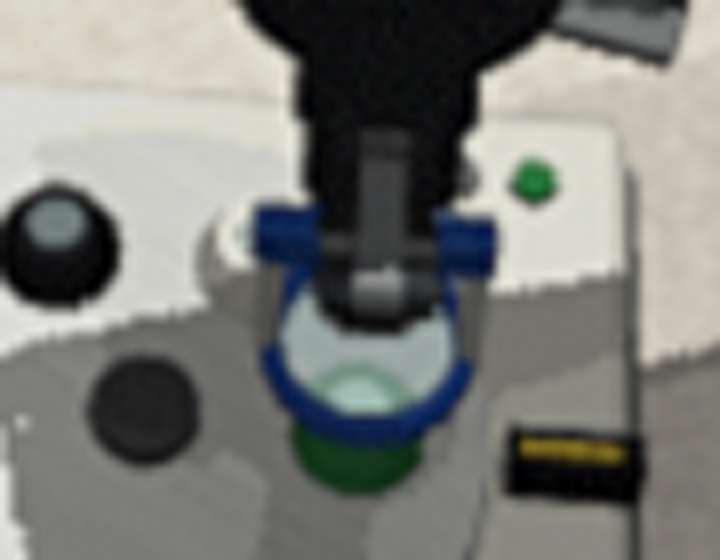

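```bash
python3 -c "
from h import *
S=cam('scene');D=cam('side')
t=np.linspace(0,2*np.pi,361)
def bb(c,x,y,z,x0,y0,k):
    P=np.array([proj(c,[x+.026*np.cos(a),y+.026*np.sin(a),z+h]) for a in t for h in(0,.008)])
    P=(P-[x0,y0]+.5)*k-.5;return P.min(0),P.max(0)
x,y,z=.4142,.1924,.2984-.2002
for dx,dy,dz in [(0,0,0),(.003,0,0),(0,.003,0),(0,0,.003)]:
    print(*bb(S,x+dx,y+dy,z+dz,300,115,10),*bb(D,x+dx,y+dy,z+dz,300,305,8))
for c,x0,y0,k in((S,300,115,10),(D,300,305,8)): print((proj(c,[x,y,.074])-[x0,y0]+.5)*k-.5)
"
```

```text
[229.04877005 183.24104996] [456.3621217 331.7028353] [252.17280968 232.30985072] [475.2987637  444.74824553]
[239.15266613 187.52766289] [466.75301677 336.26328865] [240.26449893 228.33073818] [463.06108469 440.40880173]
[237.29108796 178.21472929] [464.3358828 326.3458761] [247.71139368 242.30024071] [471.31531557 455.61667641]
[229.20743885 171.91909713] [456.85177175 320.30303589] [252.40816548 225.28319298] [476.09611196 437.99707534]
[339.47590351 361.72963593]
[358.50443748 399.75639117]
```

Relative to the green stop, the ring is centred within about 1 mm in both cameras, and its height matches. Final lowering.

{"op": "move_arm", "data": {"deltas": [0, 0.005, 0, 0, 0.004, 0, 0.01, 0, 0, 0.004, 0, 0.0135, 0, 0, 0.004, 0, 0.0135, 0, 0, 0.004, 0, 0.0135, 0, 0, 0.004]}}

```text
time_s: 14.1
tcp_pos: [0.4139, 0.192, 0.2844]
eef_rot: [-0.31, 2.061, -2.061]
ft_force: [0.4, 0.1, -1.5]
grip_width: 0.0089
```

{"op": "move_arm", "data": {"deltas": [0, 0, 0, 0, 0.004, 0, 0, 0, 0, 0.004, 0, 0, 0, 0, 0.004, 0, 0, 0, 0, 0.004, 0, 0, 0, 0, 0.004]}}

```text
time_s: 14.6
tcp_pos: [0.4139, 0.192, 0.2845]
eef_rot: [-0.31, 2.061, -2.061]
ft_force: [0.1, 0.8, -0.1]
grip_width: 0.009
```

```bash
python3 -c "
from h import *
plan([.4142,.1924,.285],.298+np.pi/2)
c=cam('scene');crop(c['image'],300,115,80,60,10,'s14.png')
d=cam('side');crop(d['image'],300,305,90,70,8,'d14.png')
plan([.4142,.1924,.285],.298+np.pi/2)"
```

```text
tcp [0.4139 0.192  0.2845] jaw -1.2725 tilt [ 1.e-04 -1.e-04 -1.e+00] t 14.6 F [ 0.11  0.81 -0.08] w 0.009
delta [-0.0004 -0.0005 -0.0003] yaw 0.0003 rows 0.0130397270116891 0.0021548049821973336
tcp [0.4139 0.192  0.2845] jaw -1.2725 tilt [ 1.e-04 -1.e-04 -1.e+00] t 14.7 F [ 0.22 -0.78 -1.43] w 0.0093
delta [-0.0004 -0.0005 -0.0003] yaw 0.0003 rows 0.013297241671448046 0.0018273419812449752
```

View pics/s14.png

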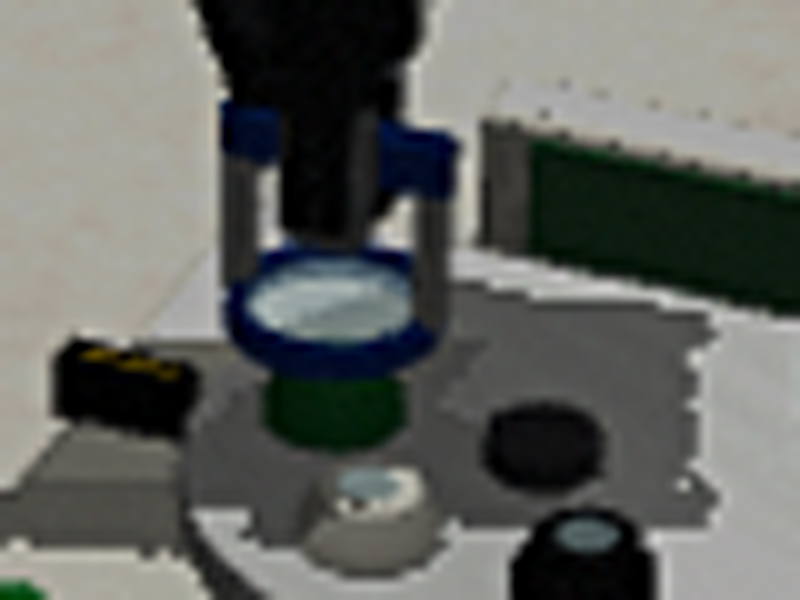

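View pics/d14.png

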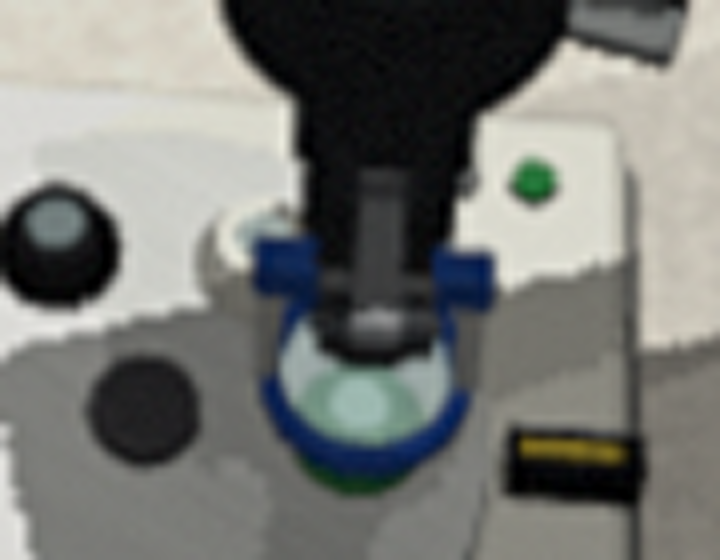

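The ring sits centred above the green stop with air below it, the arm is at rest, and no contact force shows. I'm handing in.

```bash
python3 -c "
from h import *
print(r.finish_job())
plan([.4142,.1924,.285],.298+np.pi/2)"
```

```text
the job is handed in; nothing more can be done
None
the job is handed in; nothing more can be done
```

I turned the turret one click counter-clockwise with the fingers around the red pin, so the green stop is at the pointer. Then I picked up the small blue carrier by its bar, carried it over the screen about 7 cm clear, and handed the job in at about 15 s while holding it over the green stop. No verdict was reported.

My last checks before handing in, with the camera calibration good to about 2 mm:
- **Green stop:** it was at the measuring point, 51.9 mm from the axis and within about 0.003 rad of the pointer line.
- **Carrier:** it was centred on the green stop within about 1 mm. The bar was within 0.01 rad of the pointer line and the tool was vertical. The air below was about 10 mm, worked out from the arm's height and consistent with the picture.
- **Contact:** no contact force showed on the wrist beyond noise of about 1.5 N. The fingers stood at about 9 mm with a 40 N grip.
- **Other items:** the spare, bottle and case looked in place in the picture taken after the lift. I did not check them again after that.

No check failed. The only disagreement was a bias of about 1–2 mm between the fixed cameras and the wrist camera. It shifted the ring and the stop by nearly the same amount.

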